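# Consolidate two part-filled vial trays and stack the empty

### The job

Two of the blue trays on the bench are part filled: move the lone vial into the empty pocket of the tray that holds three, so that this tray is full with every vial standing upright on its floor. Then pick up the emptied tray and stack it squarely on the pile of empty trays, edges flush. Leave the full tray and the pile where they stand, never let a vial tip over, and do not disturb the other things on the bench.

Things in the scene. Friction and masses are not known exactly. Their poses are not given: they have to be found in the camera images.
- tray_fill: Tray to be filled: blue with grey rim and rib, open, 118 x 118 mm, 36 high, floor and walls 4 thick. A 10 mm thick rib, flush with the rim, runs along its x axis, a low divider (6 thick, top 12 mm above the underside) along y. Pockets about 50 mm square, centred at x, y = +-30 mm, one in each quarter. Starts with three vials. Loose, 0.16 kg. Origin: centre of underside, z up.
- tray_clear: Tray to be emptied and stacked: of the same kind, size and colour as tray_fill, about 0.16 kg, loose on the bench, holding one vial at the start. Once empty it can be lifted by pinching the 10 mm thick middle rib (along its x axis, top 36 mm up) from above at the tray's centre. Origin: centre of underside, z up.
- pile: Pile of empty trays: two empty trays of the same kind, squarely stacked and joined together, 118 x 118 mm, 72 mm high, 0.32 kg, loose on the bench. Origin: centre of its underside, z up; x along the ribs.
- vial1: Amber sample vial with paper label and white screw cap: a straight cylinder 30 mm across, 84 mm high (cap: top 18 mm), about 50 g. Origin: centre of underside, z up. Stands upright on the floor of a tray pocket, 52 mm of it above the rim; which of the four vials stands alone varies.
- vial2: Amber sample vial with paper label and red screw cap: a straight cylinder 30 mm across, 84 mm high (cap: top 18 mm), about 50 g. Origin: centre of underside, z up. Stands upright on the floor of a tray pocket, 52 mm of it above the rim; which of the four vials stands alone varies.
- vial3: Amber sample vial with paper label and yellow screw cap: a straight cylinder 30 mm across, 84 mm high (cap: top 18 mm), about 50 g. Origin: centre of underside, z up. Stands upright on the floor of a tray pocket, 52 mm of it above the rim; which of the four vials stands alone varies.
- vial4: Amber sample vial with paper label and green screw cap: a straight cylinder 30 mm across, 84 mm high (cap: top 18 mm), about 50 g. Origin: centre of underside, z up. Stands upright on the floor of a tray pocket, 52 mm of it above the rim; which of the four vials stands alone varies.
- wash_bottle: Bystander: white plastic bottle with blue cap, 64 mm across, 170 mm high, upright. Origin: centre of its underside.
- tip_box: Bystander: red box with white lid, 85 x 120 mm, 62 mm high. Origin: centre of its underside.
- timer: Bystander: small white bench timer lying flat, 55 x 70 mm, 24 mm high. Origin: centre of its underside.
There are look-alikes about, which are no part of the job. Leave any green, purple or yellow look-alike of the tray_clear alone.

How it is judged:
By the outcome, as a careful person would: the job done as asked, in the order asked, and still so for the second after the job is handed in, with the robot touching nothing.
It also fails if it takes over 54 s, if anything falls off the work surface, if the arm or the gripper's body presses on something with over 40 N, if the wrist force passes 120 N, or if a joint passes its speed limit or range.

### The arm

A 6-joint arm with a two-finger parallel gripper is mounted at the origin on the work surface. World frame = base frame: x ahead of the robot, y to its left, z up, the work surface at z = 0. Lengths are in mm, angles in rad, forces in N, time in s.
With the tool pointing down it reaches from about 300 to 775 mm from the base axis. Payload 14.6 kg.
Tool frame: the origin (TCP) lies on the mounting face of the last link; the fingertips stand 199 mm ahead of it and the grasp point (between the pads) lies 180 mm ahead of it; z points along the fingers, y is the line along which they close (so a half turn about z gives the same grasp; the last joint's range is limited). The gripper opens to 94 mm and grips with 3 to 60 N. Pads are 16 mm wide; open, the fingers measure 119 mm over their backs; the gripper's body (75 mm by 177 mm) begins 78 mm behind the grasp point.
Start: joints at [1.147, 0.3, 1.521, -0, 1.321, -0.067], TCP at [192.1, 515.353, 404.646] pointing down, gripper open.
Joint ranges: [-3.03, 3.03], [-0.79, 2.21], [0.23, 2.52], [-1.04, 4.18], [0, 3.07], [-2.55, 2.55]. Speed limits (rad/s): [2.22, 2.22, 2.57, 3.14, 3.14, 3.14].

### API

Orientations are given as [roll, pitch, yaw] about the fixed x, y, z axes, in that order (R = Rz(yaw) Ry(pitch) Rx(roll)).
In Python, from cell import manip gives the robot as it stands. The module is installed in compiled form; this text tells all that it offers.
- The arm moves only by the shell command python3 -m creep 'ROWS' [FORCE]. ROWS is a JSON object of lists of equal length, an entry for each row: "slide": the shift along the world's x, y, z in cm, a list of three; "turn": the turn about the world's z in rad; "claw": the opening, from 0 (shut) to 1 (fully open). A call has 1 to 8 rows; each row shifts and turns the commanded pose from where the row before left it; what a row does not reach is not made up. A row lasts 1/8 s, in which the tool goes at most 62.5 mm and 10.7 degrees, less where a joint would pass 70% of its speed; a pose out of reach is approached as far as the arm can. A call with a gripper value outside its range is refused whole. The fingers move at their own pace and stop on an object; FORCE is the grip in N (left out, the last holds). Time passes only in rows, so rows that do not move let the fingers close. It gives the time, the measured TCP pose, the force, the opening and the grip force at its end, in the units of the state.
- manip.read_state(): the state, without advancing time (a new reading comes with each control period).
- manip.camera(name): name is "side" or "top"; returns (picture, depth): 384x512x3 uint8, red, green, blue; 384x512 float32, mm along the optical axis (not along the pixel's ray), 0 where there is no reading.
- manip.calibration(name): a dict with "intrinsics" (3x3 intrinsics, pixels), "k1" (the pictures are not rectified: a ray, as slopes to the right and down, at radius r is drawn at 1 + k1 r^2 times it, then the intrinsics apply), "pose" (4x4, takes a point from camera to world coordinates). Camera axes: x right, y up, looking along -z (the intrinsics and any distortion apply to the point x, -y, -z); pixel columns grow to the right and rows downward; lengths in mm; the calibration is good to about 2 mm. A picture is of the moment at which its call begins. calibration takes no time and is no camera call.
- manip.sign_off(): hands the job in; it is judged then, once.
Trained networks look in the newest picture that a camera, given by its name, has taken for a name from the list of things; names that differ only in an ending like _2 or _b are one class to them, and where a whole thing is asked for, a point or a joint stands for the part that bears it (a point fixed in the world has none). Each returns a list of dicts, best first, with "score" (0 to 1); they miss things now and then, are a little off and sometimes report something else, mostly with a low value. They report only what shows in the picture. A call takes as long as a camera call. They do not tell look-alikes from the thing itself.
- manip.cut_out(query, camera): "mask" (384x512 bool, what is visible of it) and "position" ([column, row] in pixels, amid what is visible of it).
The state is a dict: "clock": time; "joints": joint angles; "qd": joint speeds; "effort": joint torques, N m; "eef_pos": TCP position; "eef_rot": TCP orientation; "wrist_force": force on the tool from outside, world axes, zero at the start; "moment": the same for the moment, N m; "finger_gap": finger opening in mm; "finger_force": force on a finger pad.
Only numpy, scipy, OpenCV 4.12 (cv2) and the standard library are available. Lean on these libraries where they do the work, as an engineer would, in place of code of your own. Each camera call takes 0.05 s, during which the arm holds its last target. There are 200 camera calls.

## Working session

There is one attempt and no reset: what is moved stays moved. The work goes in short steps, Python scripts to look and compute and a shell command to move; the robot and the scene stay as the last step left them, time stands still between calls to the robot, and variables do not carry over. Pictures are saved under pics/ and viewed, at most 10 in all, crops included, and the job is handed in when it is done.

```bash
mkdir -p pics
cat > h.py <<'E'
import numpy as np, cv2
from cell import manip
def cloud(cam,depth):
    c=manip.calibration(cam);K=np.array(c["intrinsics"],float);T=np.array(c["pose"],float)
    h,w=depth.shape
    u,v=np.meshgrid(np.arange(w),np.arange(h))
    p=np.stack([u,v],-1).reshape(-1,1,2).astype(float)
    n=np.stack([(p[:,0,0]-K[0,2])/K[0,0],(p[:,0,1]-K[1,2])/K[1,1]],1)
    q=n.copy()
    for _ in range(30): q=n/(1+c["k1"]*(q**2).sum(1,keepdims=True))
    d=depth.reshape(-1,1)
    P=np.hstack([q[:,:1]*d,-q[:,1:]*d,-d])
    return (P@T[:3,:3].T+T[:3,3]).reshape(h,w,3)
def save(img,name): cv2.imwrite("pics/"+name,img[:,:,::-1])
E
python3 - <<'E'
from h import *
im,d=manip.camera("top");np.savez("top0.npz",im=im,d=d)
i2,d2=manip.camera("side");np.savez("side0.npz",im=i2,d=d2)
save(im,"top0.png");save(i2,"side0.png")
for n in ["top","side"]: print(manip.calibration(n)["pose"])
for q in ["tray_fill","pile","vial1","vial2","vial3","vial4"]:
    P=cloud("top",d)
    for r in manip.cut_out(q,"top"):
        m=r["mask"]&(d>0);print(q,round(r["score"],2),np.round(r["position"]),m.sum(),np.round(np.median(P[m],0)))
s=manip.read_state();print(s)
E
```

```text
[[ 2.21541201e-02  9.94592386e-01 -1.01465171e-01  4.08383394e+02]
 [-9.99324490e-01  1.90536622e-02 -3.14248461e-02 -8.76525561e+00]
 [-2.93216296e-02  1.02092820e-01  9.94342646e-01  1.01515058e+03]
 [ 0.00000000e+00  0.00000000e+00  0.00000000e+00  1.00000000e+00]]
[[ 9.34964459e-01  2.61309342e-01 -2.39914333e-01  2.27964253e+02]
 [-3.54583600e-01  6.68236464e-01 -6.54011085e-01 -7.74483715e+02]
 [-1.05797005e-02  6.96546808e-01  7.17433352e-01  9.12692081e+02]
 [ 0.00000000e+00  0.00000000e+00  0.00000000e+00  1.00000000e+00]]
tray_fill 0.85 [352. 200.] 1368 [ 503. -233.    6.]
tray_fill 0.66 [282. 246.] 462 [375. -44.  21.]
pile 0.81 [167. 212.] 2224 [464. 263.  40.]
pile 0.58 [263. 178.] 1693 [566.  10.   5.]
pile 0.43 [353. 202.] 1440 [ 505. -234.    7.]
vial1 0.69 [350. 180.] 163 [ 554. -223.   85.]
vial1 0.58 [367. 193.] 185 [ 517. -264.   85.]
vial1 0.47 [342. 193.] 163 [ 513. -189.   85.]
vial2 0.69 [350. 180.] 163 [ 554. -223.   85.]
vial2 0.58 [367. 193.] 185 [ 517. -264.   85.]
vial2 0.47 [342. 193.] 163 [ 513. -189.   85.]
vial3 0.69 [350. 180.] 163 [ 554. -223.   85.
[... 215 characters left out ...]
3 [ 513. -189.   85.]
{'clock': 0.4, 'joints': array([ 1.14741171e+00,  3.00006365e-01,  1.52107009e+00, -6.59433498e-06,
        1.32074439e+00, -6.66286146e-02]), 'qd': array([-0.00136665, -0.00232186, -0.00016342,  0.00088445, -0.00019019,
        0.00067082]), 'effort': array([-1.64011504e-03, -5.31205344e+01, -3.52598369e+01,  7.07838102e-02,
        2.19151913e-02, -6.59999159e-05]), 'eef_pos': array([192.09478835, 515.35546802, 404.55753096]), 'eef_rot': array([-3.14136454e+00, -8.81847770e-06,  2.78483829e+00]), 'wrist_force': array([-0.34514404,  0.59043041, -0.16927848]), 'moment': array([-0.00205302,  0.01521053,  0.01805878]), 'finger_force': 0.0, 'finger_gap': 93.84642460118305}
```

View pics/top0.png

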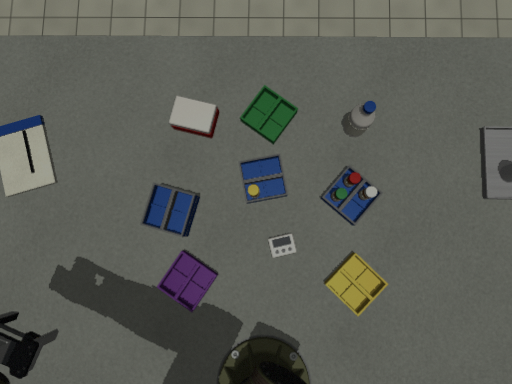

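View pics/side0.png

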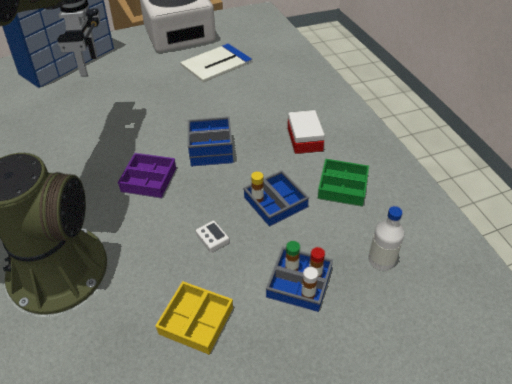

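Top view: there are three blue trays. One at (263,178) holds a single yellow-capped vial, so it is tray_clear with vial3. One at (350,195) holds red, green and white vials, so it is tray_fill. The empty, taller one at (170,210) is the pile. The green (269,115), purple (188,280) and yellow (356,283) trays are look-alikes. Next I'll fit the poses and confirm with an enlarged crop.

```bash
cat >> h.py <<'E'
from scipy.optimize import minimize, least_squares
def sdbox(q,cx,cy,hx,hy):
    d=np.abs(q-[cx,cy])-[hx,hy]
    return np.hypot(*np.maximum(d,0).T)
def tray(P,guess,z,r=95):
    """fit rim+rib to points near height z; returns x,y,yaw (rib dir), rms, n"""
    Q=P.reshape(-1,3);Q=Q[np.isfinite(Q).all(1)]
    m=(abs(Q[:,2]-z)<5)&(np.hypot(*(Q[:,:2]-guess).T)<r);Q=Q[m][:,:2]
    def dist(p):
        c,s=np.cos(p[2]),np.sin(p[2]);q=(Q-p[:2])@np.array([[c,-s],[s,c]])
        return np.min([sdbox(q,0,0,57,3.5),sdbox(q,57,0,1,58),sdbox(q,-57,0,1,58),sdbox(q,0,57,58,1),sdbox(q,0,-57,58,1)],0)
    best=None
    for y in np.arange(0,np.pi,np.pi/12):
        g=np.append(np.median(Q,0),y)
        o=least_squares(dist,g,loss="cauchy",f_scale=2,x_scale=[1,1,.02],diff_step=1e-5)
        if best is None or o.cost<best.cost: best=o
    p=best.x;dd=dist(p)
    return np.r_[p[:2],(p[2]+np.pi/2)%np.pi-np.pi/2],np.median(dd),(dd<3).mean(),len(Q)
def vial(P,guess,z=88):
    Q=P.reshape(-1,3);m=(abs(Q[:,2]-z)<5)&(np.hypot(*(Q[:,:2]-guess).T)<26);Q=Q[m]
    c,r=cv2.minEnclosingCircle(Q[:,:2].astype(np.float32));return np.r_[Q.mean(0)],c,r,len(Q)
E
python3 - <<'E'
from h import *
np.set_printoptions(precision=3,suppress=True)
for cam in ["top","side"]:
    f=np.load(cam+"0.npz");P=cloud(cam,f["d"]);P[f["d"]==0]=np.nan
    print(cam)
    for n,g,z in [("fill",(513,-230),36),("clear",(560,10),36),("pile",(470,260),72)]: print(n,*tray(P,g,z))
    for n,g in [("y",(545,35)),("a",(554,-223)),("b",(517,-264)),("c",(513,-189))]: print(n,*vial(P,g))
im=np.load("top0.npz")["im"][140:240,130:400]
save(cv2.resize(im,None,fx=2.9,fy=2.9,interpolation=cv2.INTER_CUBIC),"crop.png")
E
```

```text
top
fill [ 517.394 -233.092   -0.695] 0.22781958906551836 0.9368635437881874 491
clear [559.926  13.561  -1.363] 0.08717705227090278 0.9933184855233853 449
pile [464.725 266.267  -0.257] 0.22950722419303515 1.0 512
y [526.471  36.788  86.834] (524.4561767578125, 36.3083381652832) 13.396075248718262 44
a [ 556.478 -228.544   86.383] (557.0863647460938, -228.9321746826172) 15.00194263458252 103
b [ 520.763 -270.611   86.701] (521.3211059570312, -270.35528564453125) 15.230682373046875 106
c [ 515.177 -193.477   86.693] (514.8482055664062, -193.13966369628906) 14.857635498046875 101
side
fill [ 516.449 -235.911   -0.699] 0.5481449101026996 0.8565400843881856 711
clear [559.371  10.15   -1.367] 0.5752616602497653 0.8992395437262357 526
pile [464.136 262.995  -0.26 ] 0.43787458162452 0.9152941176470588 425
y [526.345  32.238  86.914] (524.219970703125, 33.277835845947266) 12.903334617614746 39
a [ 555.233 -232.6     86.76 ] (556.6651611328125, -230.97186279296875) 15.558965682983398 124
b [ 519.056 -273.744   87.36 ] (520.159912109375, -272.9439392089844) 16.040058135986328 155
c [ 514.344 -197.711   86.58 ] (514.2100219726562, -197.67723083496094) 16.261159896850586 130
```

View pics/crop.png

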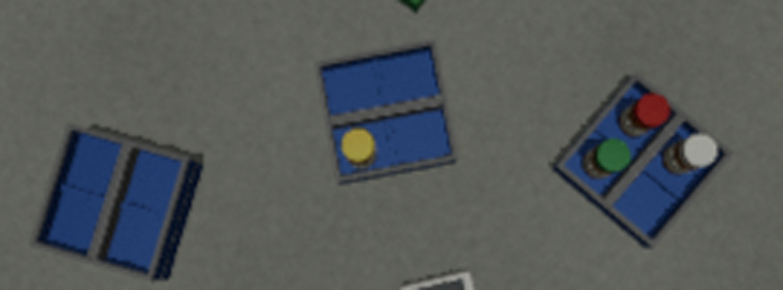

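The crop confirms it: the yellow-capped lone vial is in the middle tray (tray_clear), the right tray holds red, green and white with its lower-left pocket empty, and the left one is the empty two-high pile.

```bash
python3 - <<'E'
from h import *
np.set_printoptions(precision=2,suppress=True)
for cam in ["top","side"]:
    f=np.load(cam+"0.npz");P=cloud(cam,f["d"]);P[f["d"]==0]=np.nan
    print(cam,"y",*vial(P,(525,35)))
    for a,g in [("a",(556,-229)),("b",(520,-272)),("c",(514,-195))]:print(a,*vial(P,g))
    x,y,t=tray(P,(513,-230),36)[0];R=np.array([[np.cos(t),-np.sin(t)],[np.sin(t),np.cos(t)]])
    print("pockets",*[R@[i,j]+[x,y] for i in(-30,30) for j in(-30,30)])
E
python3 -m creep '{"slide":[[2.8,-4.0,0],[2.8,-4.0,0],[2.8,-4.0,0],[2.8,-4.0,0],[2.8,-4.0,0],[2.8,-4.0,0],[2.8,-4.0,0],[2.8,-4.0,0]],"turn":[-0.14,-0.14,-0.14,-0.14,-0.14,-0.14,-0.14,-0.14],"claw":[0.7,0.7,0.7,0.7,0.7,0.7,0.7,0.7]}' 15
```

```text
top y [519.43  36.91  86.83] (519.7049560546875, 37.1218147277832) 14.830991744995117 97
a [ 556.48 -228.54   86.38] (557.0863647460938, -228.9321746826172) 15.00194263458252 103
b [ 520.76 -270.61   86.7 ] (521.3211059570312, -270.35528564453125) 15.230682373046875 106
c [ 515.18 -193.48   86.69] (514.8482055664062, -193.13966369628906) 14.857635498046875 101
pockets [ 475.14 -236.93] [ 513.56 -190.84] [ 521.23 -275.34] [ 559.65 -229.26]
side y [518.76  32.18  86.81] (519.5696411132812, 33.89128112792969) 16.465591430664062 92
a [ 555.23 -232.6    86.76] (556.6651611328125, -230.97186279296875) 15.558965682983398 124
b [ 519.06 -273.74   87.36] (520.159912109375, -272.9439392089844) 16.040058135986328 155
c [ 514.34 -197.71   86.58] (514.2100219726562, -197.67723083496094) 16.261159896850586 130
pockets [ 474.18 -239.58] [ 512.78 -193.64] [ 520.12 -278.18] [ 558.72 -232.24]
clock: 1.4
eef_pos: [416.8, 193.9, 404.8]
eef_rot: [3.141, -0.0, 1.66]
wrist_force: [0.4, 0.9, -0.7]
finger_gap: 65.6
finger_force: 0.0
```

```bash
python3 -m creep '{"slide":[[2.6,-4.0,0],[2.6,-4.0,0],[2.6,-4.0,0],[2.5,-4.0,0],[0,0,-5],[0,0,-4.5],[0,0,0],[0,0,0]],"turn":[0,0,0,0,0,0,0,0],"claw":[0.7,0.7,0.7,0.7,0.7,0.7,0.7,0.7]}' 15
python3 -c "
from cell import manip;print(manip.read_state()['eef_pos'])"
```

```text
clock: 2.4
eef_pos: [519.5, 35.5, 311.5]
eef_rot: [3.139, 0.0, 1.665]
wrist_force: [0.5, 0.0, -0.1]
finger_gap: 65.9
finger_force: 0.0
[519.53771027  35.45015015 311.51723646]
```

```bash
python3 -m creep '{"slide":[[0,0,-2.5],[0,0,-2.5],[0,0,-1.5],[0,0,0],[0,0,0],[0,0,0],[0,0,0],[0,0,0]],"turn":[0,0,0,0,0,0,0,0],"claw":[0.7,0.7,0.7,0.7,0.2,0.2,0.2,0.2]}' 15
```

```text
clock: 3.4
eef_pos: [519.2, 35.3, 244.9]
eef_rot: [3.141, 0.0, 1.665]
wrist_force: [0.9, -0.7, 3.5]
finger_gap: 30.0
finger_force: 15.0
```

```bash
python3 -m creep '{"slide":[[0,0,1],[0,0,2],[0,0,2.5],[0,0,2.5],[0,0,2.5],[0,0,1.5],[0,0,0],[0,0,0]],"turn":[0,0,0,0,0,0,0,0],"claw":[0.2,0.2,0.2,0.2,0.2,0.2,0.2,0.2]}' 15
python3 - <<'E'
from h import *
np.set_printoptions(precision=2,suppress=True)
im,d=manip.camera("side");P=cloud("side",d)
save(im,"held.png")
E
```

```text
clock: 4.4
eef_pos: [519.0, 35.4, 363.8]
eef_rot: [-3.14, -0.0, 1.665]
wrist_force: [0.0, -0.3, -0.5]
finger_gap: 29.6
finger_force: 15.0
```

View pics/held.png

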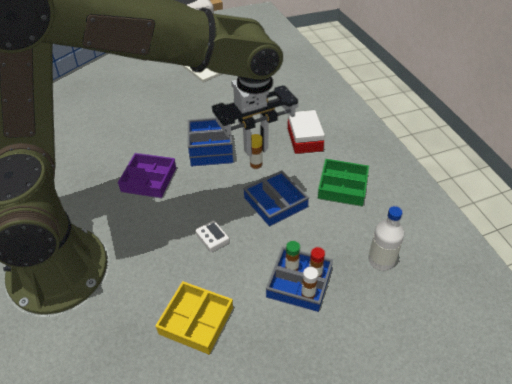

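The vial hangs upright in the fingers at (257,150) and tray_clear is empty and undisturbed at (276,197). Moving over the free pocket.

```bash
python3 -m creep '{"slide":[[-0.6,-3.9,0],[-0.7,-3.9,0],[-0.6,-3.9,0],[-0.7,-3.9,0],[-0.6,-3.9,0],[-0.7,-3.9,0],[-0.6,-4.0,0],[0,0,0]],"turn":[0,0,0,0,0,0,0,0],"claw":[0.2,0.2,0.2,0.2,0.2,0.2,0.2,0.2]}' 15
python3 -m creep '{"slide":[[0,0,0],[0,0,0]],"turn":[0,0],"claw":[0.2,0.2]}' 15
python3 - <<'E'
from h import *
np.set_printoptions(precision=2,suppress=True)
im,d=manip.camera("side");P=cloud("side",d);P[d==0]=np.nan
save(cv2.resize(im[120:320,200:400],None,fx=3,fy=3,interpolation=cv2.INTER_CUBIC),"over.png")
print(*tray(P,(513,-234),36))
s=manip.read_state();print(s["eef_pos"],s["joints"])
E
```

```text
clock: 5.45
eef_pos: [473.6, -240.6, 363.6]
eef_rot: [-3.14, -0.001, 1.662]
wrist_force: [-0.9, 0.2, -0.4]
finger_gap: 29.9
finger_force: 15.0
clock: 5.7
eef_pos: [474.3, -237.7, 364.5]
eef_rot: [-3.141, -0.0, 1.666]
wrist_force: [0.4, -0.2, -0.7]
finger_gap: 29.6
finger_force: 15.0
[ 516.53 -235.72   -0.7 ] 0.5095446469988225 0.8780864197530864 648
[ 474.35 -237.79  364.55] [-0.53  0.29  1.63  0.    1.22 -0.63]
```

View pics/over.png

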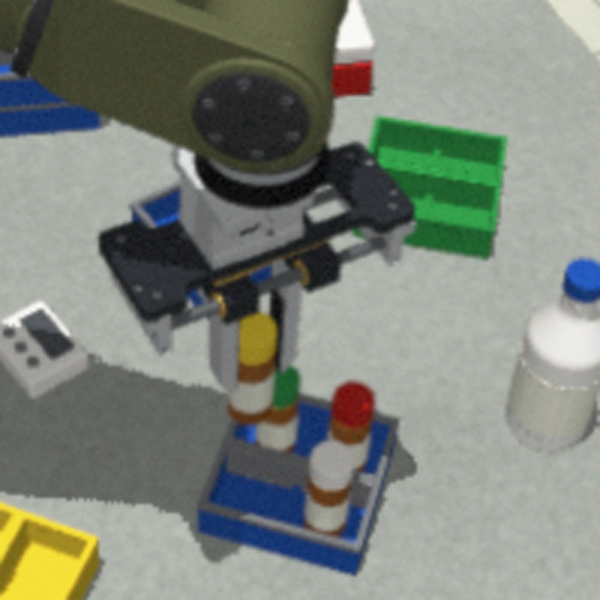

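```bash
python3 -m creep '{"slide":[[0,0,-2.5],[0,0,-3.0],[0,0,-2.5],[0,0,-2.0],[0,0,-1.0],[0,0,-0.5],[0,0,0],[0,0,0]],"turn":[0,0,0,0,0,0,0,0],"claw":[0.2,0.2,0.2,0.2,0.2,0.2,0.2,0.2]}' 15
python3 -m creep '{"slide":[[0,0,-0.2],[0,0,-0.1],[0,0,0]],"turn":[0,0,0],"claw":[0.2,0.2,0.2]}' 15
```

```text
clock: 6.75
eef_pos: [474.2, -238.7, 250.3]
eef_rot: [3.141, 0.001, 1.665]
wrist_force: [0.7, 0.7, 0.2]
finger_gap: 30.0
finger_force: 15.0
clock: 7.12
eef_pos: [474.1, -238.6, 246.6]
eef_rot: [-3.141, -0.0, 1.665]
wrist_force: [0.4, 0.2, 0.1]
finger_gap: 29.8
finger_force: 15.0
```

```bash
python3 -m creep '{"slide":[[0,0,-0.1],[0,0,-0.1],[0,0,0]],"turn":[0,0,0],"claw":[0.2,0.2,0.2]}' 10
```

```text
clock: 7.5
eef_pos: [474.2, -238.7, 244.9]
eef_rot: [3.141, 0.0, 1.665]
wrist_force: [-1.6, -0.3, 3.3]
finger_gap: 29.5
finger_force: 10.0
```

```bash
python3 -m creep '{"slide":[[0,0,0],[0,0,0],[0,0,0],[0,0,0],[0,0,2],[0,0,4],[0,0,5],[0,0,2]],"turn":[0,0,0,0,0,0,0,0],"claw":[0.38,0.46,0.5,0.5,0.5,0.5,0.5,0.5]}' 10
python3 -m creep '{"slide":[[1.0,4.0,0],[1.0,4.0,0],[1.0,4.0,0],[1.0,4.0,0],[0,0,0],[0,0,0]],"turn":[0,0,0,0,0,0],"claw":[0.5,0.5,0.5,0.5,0.5,0.5]}' 10
python3 - <<'E'
from h import *
np.set_printoptions(precision=2,suppress=True)
for cam in ["top","side"]:
    im,d=manip.camera(cam);P=cloud(cam,d);P[d==0]=np.nan
    print(cam)
    for n,g,z in [("fill",(513,-230),36),("clear",(560,12),36),("pile",(470,262),72)]: print(n,*tray(P,g,z))
    for g in [(475,-238),(556,-229),(520,-272),(514,-195)]:
        try:print(*vial(P,g))
        except Exception as e:print(e)
    save(cv2.resize(im,(800,600),interpolation=cv2.INTER_CUBIC),f"full_{cam}.png")
E
```

```text
clock: 8.5
eef_pos: [474.1, -238.6, 377.6]
eef_rot: [3.139, 0.002, 1.665]
wrist_force: [0.0, -0.7, -0.5]
finger_gap: 47.2
finger_force: 0.0
clock: 9.25
eef_pos: [514.0, -79.0, 374.6]
eef_rot: [-3.141, 0.0, 1.665]
wrist_force: [0.5, -0.1, 0.1]
finger_gap: 47.0
finger_force: 0.0
top
fill [ 517.38 -233.21   -0.69] 0.22562997980394783 0.9192982456140351 285
clear [559.91  13.43  -1.36] 0.06062912196068737 1.0 344
pile [464.62 266.16  -0.26] 0.18943782934837827 1.0 514
[ 472.95 -236.39   86.49] (473.1400146484375, -236.8863983154297) 15.051389694213867 112
[ 555.23 -233.48   86.69] (556.631103515625, -229.06686401367188) 14.661569595336914 65
[ 520.39 -270.41   86.88] (520.8824462890625, -270.9989013671875) 15.30976676940918 106
[nan nan nan] (0.0, 0.0) 0.0 0
side
fill [ 516.64 -235.72   -0.7 ] 0.742467752736161 0.8050974512743628 667
clear [559.3    9.91  -1.36] 0.35737445049613115 0.9557894736842105 475
pile [464.31 263.38  -0.26] 0.3226860391261277 0.8846153846153846 390
[ 472.65 -241.18   87.54] (473.4456787109375, -240.1922149658203) 15.327898979187012 145
[ 555.45 -232.64   86.84] (555.3684692382812, -230.9739990234375) 14.846540451049805 123
[ 518.96 -273.67   87.47] (519.2023315429688, -272.6266784667969) 16.101211547851562 155
[ 514.24 -198.05   86.72] (514.6114501953125, -197.07821655273438) 16.37619972229004 132h.py:35: RuntimeWarning: Mean of empty slice.
  c,r=cv2.minEnclosingCircle(Q[:,:2].astype(np.float32));return np.r_[Q.mean(0)],c,r,len(Q)
  ret = um.true_divide(
```

View pics/full_side.png

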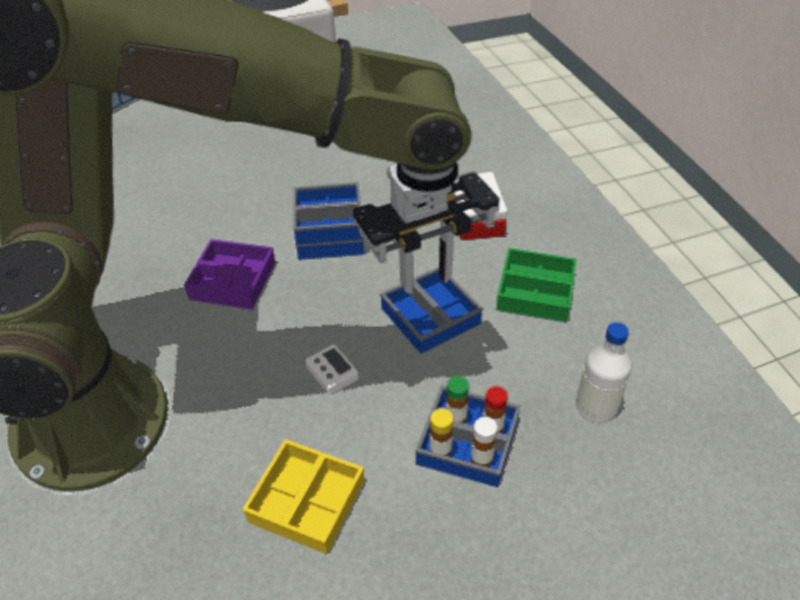

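Tray_fill is full: four caps at about (442,420), (458,387), (496,398) and (484,430), all upright at z≈87. It is still at its pose, and tray_clear is empty at (432,310). Now for the empty tray.

```bash
python3 -m creep '{"slide":[[1.6,3.0,0],[1.5,3.0,0],[1.5,3.1,0],[0,0,-5],[0,0,-4],[0,0,0],[0,0,0],[0,0,0]],"turn":[0.04,0.04,0.034,0,0,0,0,0],"claw":[0.4,0.4,0.4,0.4,0.4,0.4,0.4,0.4]}' 25
```

```text
clock: 10.35
eef_pos: [560.4, 12.1, 286.6]
eef_rot: [3.139, 0.001, 1.778]
wrist_force: [-0.8, -0.7, 1.0]
finger_gap: 37.7
finger_force: 0.0
```

```bash
python3 -m creep '{"slide":[[0,0,-3],[0,0,-2.5],[0,0,-1.4],[0,0,0],[0,0,0]],"turn":[0,0,0,0,0],"claw":[0.4,0.4,0.4,0.4,0.4]}' 25
```

```text
clock: 10.98
eef_pos: [560.4, 12.3, 216.8]
eef_rot: [3.14, 0.0, 1.779]
wrist_force: [0.8, 0.3, 0.3]
finger_gap: 37.9
finger_force: 0.0
```

```bash
python3 -m creep '{"slide":[[0,0,0],[0,0,0],[0,0,0],[0,0,0],[0,0,0],[0,0,0]],"turn":[0,0,0,0,0,0],"claw":[0.25,0.15,0.1,0.05,0.0,0.0]}' 25
```

```text
clock: 11.72
eef_pos: [560.2, 12.4, 215.8]
eef_rot: [3.141, 0.0, 1.779]
wrist_force: [0.1, -0.1, 3.2]
finger_gap: 10.0
finger_force: 25.0
```

```bash
python3 -m creep '{"slide":[[0,0,1],[0,0,2],[0,0,3],[0,0,3],[0,0,2],[0,0,0],[0,0,0]],"turn":[0,0,0,0,0,0,0],"claw":[0,0,0,0,0,0,0]}' 25
python3 -m creep '{"slide":[[-1.2,3.1,0],[-1.2,3.2,0],[-1.2,3.1,0],[-1.2,3.2,0],[-1.2,3.1,0],[-1.2,3.2,0],[-1.2,3.2,0],[-1.1,3.2,0]],"turn":[0.138,0.138,0.138,0.138,0.138,0.138,0.139,0.139],"claw":[0,0,0,0,0,0,0,0]}' 25
python3 -m creep '{"slide":[[0,0,0],[0,0,0],[0,0,0]],"turn":[0,0,0],"claw":[0,0,0]}' 25
python3 - <<'E'
from h import *
np.set_printoptions(precision=3,suppress=True)
print(manip.read_state()["eef_pos"])
for cam in ["top","side"]:
    im,d=manip.camera(cam);P=cloud(cam,d);P[d==0]=np.nan
    np.savez(cam+"1.npz",im=im,d=d)
    z=P[np.hypot(P[...,0]-465,P[...,1]-265)<80][:,2];z=z[(z>60)&(z<170)]
    print(cam,np.histogram(z,np.arange(60,171,5))[0])
    for h in (143,146,149): print("held",*tray(P,(465,265),h))
    print("pile",*tray(P,(465,265),72))
    save(cv2.resize(im[80:300,80:300] if cam=="top" else im[60:220,130:290],(600,600),interpolation=cv2.INTER_CUBIC),f"carry_{cam}.png")
E
```

```text
clock: 12.6
eef_pos: [559.9, 12.3, 324.7]
eef_rot: [-3.14, -0.0, 1.779]
wrist_force: [-0.3, -0.9, -0.5]
finger_gap: 9.8
finger_force: 25.0
clock: 13.6
eef_pos: [464.5, 266.3, 324.5]
eef_rot: [-3.14, -0.001, 2.889]
wrist_force: [-0.5, -0.5, -1.7]
finger_gap: 9.7
finger_force: 25.0
clock: 13.98
eef_pos: [465.4, 264.6, 325.3]
eef_rot: [-3.141, -0.0, 2.883]
wrist_force: [-0.2, -0.5, -0.6]
finger_gap: 9.9
finger_force: 25.0
[465.429 264.575 325.322]
top [ 17  38  60   1   0   0   0   0   0  26 250  46  32  30  23  15 123  50
   0   0   0   0]
held [463.614 264.304  -0.26 ] 0.2104038225650453 1.0 182
held [463.7   264.517  -0.26 ] 0.1700428034001824 1.0 172
held [463.883 264.788  -0.262] 0.2696156286458553 1.0 102
pile [450.488 211.477  -0.232] 0.0 1.0 100
side [ 98  73  77   2   0   0   0   0   0  24 190 180 174 159 130 150 239 122
  12   8  11  10]
held [462.369 261.42   -0.255] 0.3915351418171866 0.8708920187793427 426
held [462.535 261.458  -0.261] 0.5049291154010973 0.8555240793201133 353
held [461.986 261.362  -0.255] 0.48983937496468344 0.8047619047619048 210
pile [449.822 207.921  -0.253] 0.0 0.9929078014184397 141
```

View pics/carry_side.png

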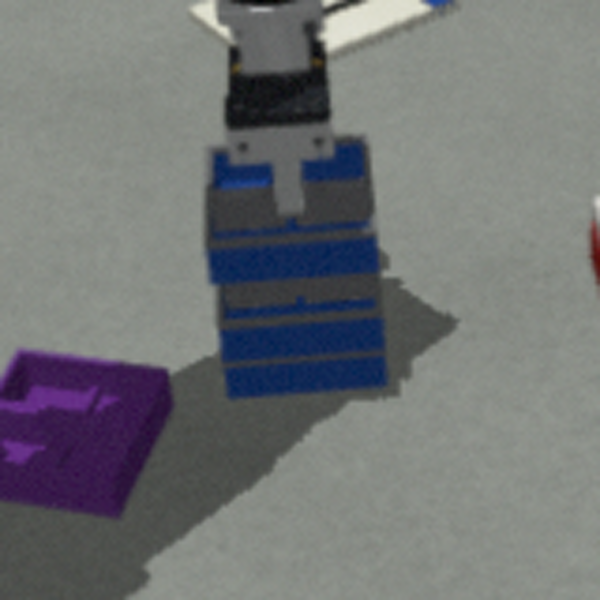

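The held tray hangs level, squarely above the pile, slightly off. I'll correct about 1.5 mm, lower it close and measure again.

```bash
python3 -m creep '{"slide":[[0.12,0.16,-1.2],[0,0,-1.2],[0,0,-0.8],[0,0,0],[0,0,0],[0,0,0]],"turn":[0,0,0,0,0,0],"claw":[0,0,0,0,0,0]}' 25
python3 - <<'E'
from h import *
np.set_printoptions(precision=3,suppress=True)
print(manip.read_state()["eef_pos"])
for cam in ["top","side"]:
  for k in range(3):
    im,d=manip.camera(cam);P=cloud(cam,d);P[d==0]=np.nan
    for h in (112,115): print(cam,"held",*tray(P,(465,265),h))
E
```

```text
clock: 14.82
eef_pos: [466.3, 267.0, 294.0]
eef_rot: [3.141, 0.001, 2.885]
wrist_force: [0.5, -0.1, -1.2]
finger_gap: 9.7
finger_force: 25.0
[466.341 266.992 294.008]
top held [464.639 266.732  -0.256] 0.25591756177213654 1.0 172
top held [464.693 266.92   -0.255] 0.20158876720648777 1.0 155
top held [464.615 266.701  -0.254] 0.21669196622658404 1.0 171
top held [464.743 266.828  -0.254] 0.06600145430707016 1.0 161
top held [464.608 266.686  -0.257] 0.2471799143487523 1.0 172
top held [464.586 266.907  -0.256] 0.15041539468310816 1.0 159
side held [463.734 263.789  -0.25 ] 0.39623230507788776 0.8647342995169082 414
side held [463.781 263.845  -0.249] 0.5029973197091309 0.8422619047619048 336
side held [463.808 263.634  -0.254] 0.2434185550080734 0.8609756097560975 410
side held [463.866 263.869  -0.255] 0.4050447522473952 0.8411764705882353 340
side held [463.671 263.482  -0.253] 0.39463479887751873 0.875 416
side held [463.757 263.726  -0.252] 0.40269423608200583 0.8303571428571429 336
```

```bash
python3 -m creep '{"slide":[[0.02,-0.05,-0.2],[0,0,-0.1],[0,0,0],[0,0,0]],"turn":[-0.002,0,0,0],"claw":[0,0,0,0]}' 25
python3 - <<'E'
from h import *
np.set_printoptions(precision=3,suppress=True)
print(manip.read_state()["eef_pos"])
for cam in ["top","side"]:
  for k in range(2):
    im,d=manip.camera(cam);P=cloud(cam,d);P[d==0]=np.nan
    print(cam,"held",*tray(P,(465,265),111))
E
```

```text
clock: 15.62
eef_pos: [466.5, 266.4, 290.7]
eef_rot: [-3.142, -0.0, 2.883]
wrist_force: [-0.5, 0.3, -1.4]
finger_gap: 9.6
finger_force: 25.0
[466.509 266.443 290.652]
top held [464.866 266.455  -0.26 ] 0.17708991411783748 1.0 154
top held [464.83  266.406  -0.259] 0.15745240368445224 1.0 154
side held [463.54  263.384  -0.254] 0.3870039810604169 0.8392370572207084 367
side held [463.614 263.591  -0.258] 0.3188222951163553 0.896358543417367 357
```

Within about 0.3 mm of the pile by the top camera. Setting down.

```bash
python3 -m creep '{"slide":[[0,0,-0.1],[0,0,-0.1],[0,0,-0.1],[0,0,0],[0,0,0]],"turn":[0,0,0,0,0],"claw":[0,0,0,0,0]}' 25
```

```text
clock: 16.45
eef_pos: [466.5, 266.4, 287.9]
eef_rot: [3.142, 0.0, 2.883]
wrist_force: [-2.8, -1.9, 3.6]
finger_gap: 10.0
finger_force: 25.0
```

```bash
python3 -m creep '{"slide":[[0,0,0],[0,0,0],[0,0,0],[0,0,0],[0,0,2],[0,0,4],[0,0,5],[0,0,4]],"turn":[0,0,0,0,0,0,0,0],"claw":[0.2,0.3,0.35,0.35,0.35,0.35,0.35,0.35]}' 5
python3 -m creep '{"slide":[[-1,3.5,0],[-1,3.5,0],[-1,3.5,0],[-1,3.5,0],[-1,3.5,0],[0,0,0],[0,0,0]],"turn":[0,0,0,0,0,0,0],"claw":[0.35,0.35,0.35,0.35,0.35,0.35,0.35]}' 5
python3 - <<'E'
from h import *
np.set_printoptions(precision=3,suppress=True)
for cam in ["top","side"]:
    im,d=manip.camera(cam);P=cloud(cam,d);P[d==0]=np.nan
    print(cam,"stack",*tray(P,(465,265),108));print("fill",*tray(P,(515,-234),36))
    if cam=="side": save(cv2.resize(im[90:310,150:420],(800,650))[:600],"end.png")
E
```

```text
clock: 17.45
eef_pos: [466.3, 266.4, 439.7]
eef_rot: [3.141, 0.001, 2.883]
wrist_force: [0.2, -0.2, -0.6]
finger_gap: 33.0
finger_force: 0.0
clock: 18.32
eef_pos: [416.6, 441.1, 437.5]
eef_rot: [-3.141, -0.0, 2.883]
wrist_force: [0.4, -0.7, -0.0]
finger_gap: 33.0
finger_force: 0.0
top stack [464.763 266.422  -0.259] 0.21157319790177964 0.9982014388489209 556
fill [ 517.296 -233.056   -0.693] 0.20950187701974698 0.9196787148594378 498
side stack [463.36  263.649  -0.253] 0.3717374801008497 0.9120370370370371 432
fill [ 516.619 -235.797   -0.698] 0.7109351022696386 0.8057228915662651 664
```

View pics/end.png

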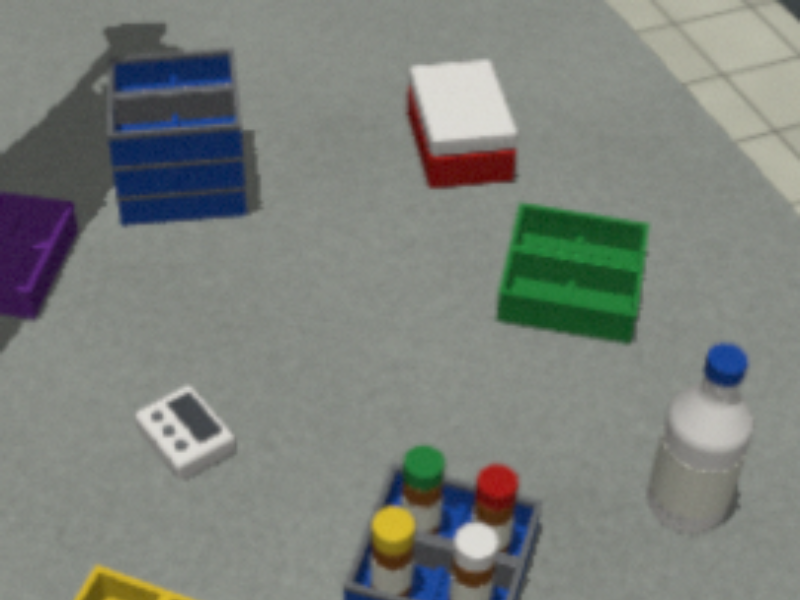

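The third tray sits flush on the pile at (180,135), with rim poses matching to about 0.3 mm (top camera) and 0.9 mm (side camera). The full tray is at (445,540) with its four vials upright.

```bash
python3 -c "
from cell import manip;print(manip.sign_off())"
```

```text
the job is handed in; nothing more can be done
None
```

The lone yellow-capped vial now stands in tray_fill with the other three, all upright; the emptied tray is stacked on the pile, flush to within about 1 mm, and the job was handed in at about 18 s of the 54 s allowed.

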